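# Point out the parts for the profile spot

## Robot

A 7-joint arm with a two-finger parallel gripper is mounted at the origin on the work surface. World frame = base frame: x ahead of the robot, y to its left, z up, the work surface at z = 0. Lengths are in m, angles in degrees, forces in N, time in s.
With the tool pointing down it reaches from about 0.425 to 0.875 m from the base axis. Payload 4.7 kg.
Tool frame: the origin (TCP) lies on the centre line of the jaws, within the pads' length; the fingertips stand 19 mm ahead of it and the grasp point (between the pads) is the TCP; z points along the fingers, y is the line along which they close (so a half turn about z gives the same grasp; the last joint's range is limited). The gripper opens to 87 mm and grips with 3 to 60 N. Pads are 19 mm wide; open, the fingers measure 117 mm over their backs; the gripper's body (75 mm by 190 mm) begins 51 mm behind the grasp point.
Start: joints at [67.729, 18.392, -4.016, 83.108, 1.295, 78.541, -3.26], TCP at [0.255, -0.598, 0.212] pointing down, gripper open.
Joint ranges: [-163.93, 163.93], [-17.29, 119.83], [-79.2, 71.16], [3.27, 140.29], [-89.18, 269.18], [5.43, 117.66], [-154.24, 154.24]. Speed limits (degrees/s): [147.25, 147.25, 180, 180, 180, 180, 180].

## Interface

Orientations are given as [roll, pitch, yaw] about the fixed x, y, z axes, in that order (R = Rz(yaw) Ry(pitch) Rx(roll)).
In Python, from cell import env, imaging gives the robot as it stands.
- The arm moves only by the shell command python3 -m crank 'ROWS' [OPENING] [FORCE]. ROWS is JSON, a list of rows, each an object of numbers: "x", "y", "z": the shift along the tool's x, y, z in m; "turn": the turn about the tool's z in rad. In form: [{"x": .., "y": .., "z": .., "turn": ..}, ...]. A call has 1 to 12 rows; each row is the pose to reach, as a shift and turn from the pose commanded when the call began, along the tool's axes at that moment; what a row does not reach only later rows make up. A row lasts 1/8 s, in which the tool goes at most 62.5 mm and 10.7 degrees, less where a joint would pass 70% of its speed; a pose out of reach is approached as far as the arm can. A call with a gripper value outside its range is refused whole. OPENING is the finger opening in m, from 0 to 0.087, set as the call begins (- or left out, the last holds). The fingers move at their own pace and stop on an object; FORCE is the grip in N (left out, the last holds). Time passes only in rows, so rows that repeat a pose let the fingers close. It gives the time, the measured TCP pose, the force, the opening and the grip force at its end, in the units of the state.
- env.get_obs(): the state, without advancing time (a new reading comes with each control period).
- imaging.read_camera(name): name is "scene" or "top"; returns the picture (384x512x3 uint8, red, green, blue); there is no depth.
- imaging.get_calibration(name): a dict with "camera_matrix" (3x3 intrinsics, pixels), "k1" (the pictures are not rectified: a ray, as slopes to the right and down, at radius r is drawn at 1 + k1 r^2 times it, then the intrinsics apply), "position" and "attitude" of the camera in the world. Camera axes: x right, y up, looking along -z (the intrinsics and any distortion apply to the point x, -y, -z); pixel columns grow to the right and rows downward; lengths in m; the calibration is good to about 2 mm. A picture is of the moment at which its call begins. get_calibration takes no time and is no camera call.
- env.sign_off(): hands the job in; it is judged then, once.
The state is a dict: "time_s": time; "qpos": joint angles; "joint_velocities": joint speeds; "effort": joint torques, N m; "tool_pos": TCP position; "tool_rot": TCP orientation; "force": force on the tool from outside, world axes, zero at the start; "wrist_torque": the same for the moment, N m; "grip_width": finger opening in m; "grasp_force": force on a finger pad.
Only numpy, scipy, OpenCV 4.12 (cv2) and the standard library are available. Lean on these libraries where they do the work, as an engineer would, in place of code of your own. Each camera call takes 0.05 s, during which the arm holds its last target. There are 200 camera calls.

## Task

Show the crew which parts go into the profile spot: point down with the fingertips about 2 cm above the middle of the spot iris and keep still there for two seconds, then likewise about 2 cm above the middle of the handle of the gobo holder with the larger opening, and finish while still pointing there. Touch and move none of the parts or the magnetic strip, and travel high enough between them that the fingertips do not come close over any other part.

Things in the scene. Friction and masses are not known exactly. Their poses are not given: they have to be found in the camera images.
- iris: Spot iris, loose, lying flat on the cart top: a matte aluminium disc 100 mm across with a raised rim 12 mm high, inner face 8 mm high with iris leaves and a dark aperture 26 mm across in the middle; a flat lever sticks out on its x axis to 86 mm from the centre, with a small upright knob whose top is 20 mm high. Origin: centre of its underside; z up.
- iris_top (a point): Centre of the iris, level with the top of its rim, 12 mm above the cart top; z up.
- large_holder: Black iron gobo holder on the strip's far side: upright square plate 110 mm, 4 mm thick, round opening 76 mm, U-shaped loop handle (6 mm rod, 42 mm wide along the strip) on top. Held by magnet; slides along the strip if pushed. Origin: middle of the plate's back face, 140 mm up; x away from robot, y along strip, z up. Plate from +15 to -95 mm, handle to +70 mm. The larger opening; left or right.
- large_holder_top (a point): Middle of the upper edge of the large gobo holder's loop handle, the holder's highest point, 210 mm above the cart top; z up.
- small_holder: Black iron gobo holder on the strip's far side: upright square plate 78 mm, 4 mm thick, round opening 42 mm, U-shaped loop handle (6 mm rod, 42 mm wide along the strip) on top. Held by magnet; slides along the strip if pushed. Origin: middle of the plate's back face, 140 mm up; x away from robot, y along strip, z up. Plate from +15 to -63 mm, handle to +70 mm. The smaller opening; left or right.
- small_holder_top (a point): Middle of the upper edge of the small gobo holder's loop handle, the holder's highest point, 210 mm above the cart top; z up.
- strip: Magnetic strip, fixed: a level dark steel bar 460 mm long (y), 16 mm thick (x), 30 mm high, its top 155 mm above the cart top, on two posts of 14 mm diameter 220 mm either side of the middle. Origin: on the cart top below the bar's middle. It is turned a little about the vertical.
- fuse: White porcelain fuse holder, loose: a block 60 x 26 mm, 26 mm high. Origin: centre of its underside.
- fuse_top (a point): Centre of the fuse holder's top, 26 mm above the cart top.
- filter: Square blue-tinted glass filter, loose, lying flat, 100 x 100 mm, 4 mm thick. Origin: centre of its underside.
- filter_top (a point): Centre of the filter's upper face, 4 mm above the cart top.
- bolt: Bronze c-clamp bolt, loose, lying along its x axis: 84 mm long, shaft 12 mm thick, a square 22 mm head at the -x end and a round 22 mm pad at the +x end. Origin: on the cart top below its middle.
- bolt_top (a point): Top of the bolt's shaft at its middle, 17 mm above the cart top.

How it is judged:
By the outcome, as a careful person would: the job done as asked, in the order asked, and still so for the second after the job is handed in, with the robot touching nothing.
It also fails if it takes over 43 s, if anything falls off the work surface, if the arm or the gripper's body presses on something with over 40 N, if the wrist force passes 120 N, or if a joint passes its speed limit or range.

## Working session

There is one attempt and no reset: what is moved stays moved. The work goes in short steps, Python scripts to look and compute and a shell command to move; the robot and the scene stay as the last step left them, time stands still between calls to the robot, and variables do not carry over. Pictures are saved under pics/ and viewed, at most 10 in all, crops included, and the job is handed in when it is done.

```bash
mkdir -p pics; ls; python3 - <<'E'
from cell import env, imaging
import cv2
o=env.get_obs(); print({k:o[k] for k in('time_s','tool_pos','tool_rot','grip_width')})
for n in('scene','top'):
    cv2.imwrite(f'pics/{n}0.png',cv2.resize(imaging.read_camera(n)[:,:,::-1],(800,600),interpolation=cv2.INTER_CUBIC)); print(imaging.get_calibration(n))
E
```

```text
pics
{'time_s': 0.0, 'tool_pos': array([ 0.25451825, -0.59746468,  0.21093956]), 'tool_rot': array([-1.79889419e+02,  7.69441901e-03,  2.30801607e+01]), 'grip_width': 0.08679427210275396}
{'camera_matrix': array([[424.11341275,   0.        , 255.70296563],
       [  0.        , 424.11341275, 189.17095225],
       [  0.        ,   0.        ,   1.        ]]), 'k1': -0.06454174112917917, 'position': array([ 1.03780695, -0.08337696,  0.83811899]), 'attitude': array([3.42547386e+01, 2.87552609e-03, 8.17331695e+01])}
{'camera_matrix': array([[351.28746793,   0.        , 256.52771681],
       [  0.        , 351.28746793, 191.77112494],
       [  0.        ,   0.        ,   1.        ]]), 'k1': -0.08550260836703273, 'position': array([ 0.51218894, -0.01937805,  0.9465786 ]), 'attitude': array([  2.34762791,   1.80101723, -88.29597118])}
```

View pics/top0.png

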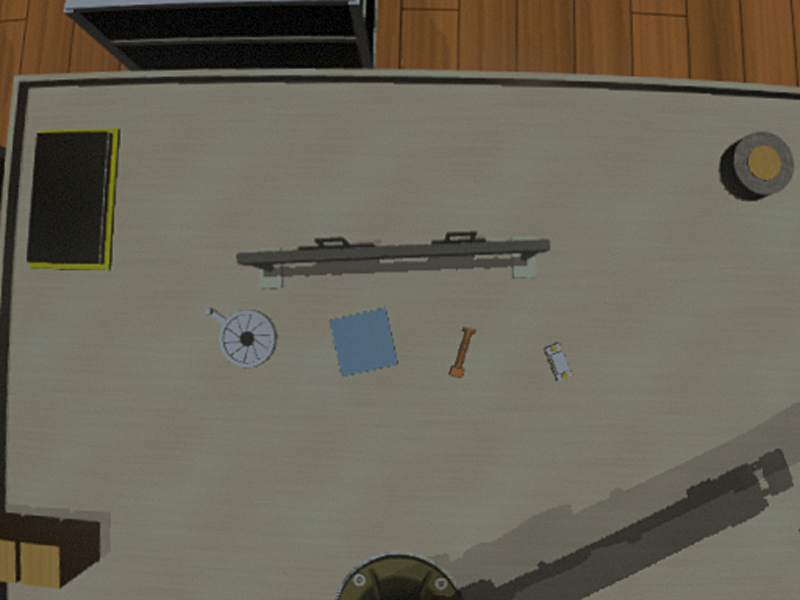

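View pics/scene0.png

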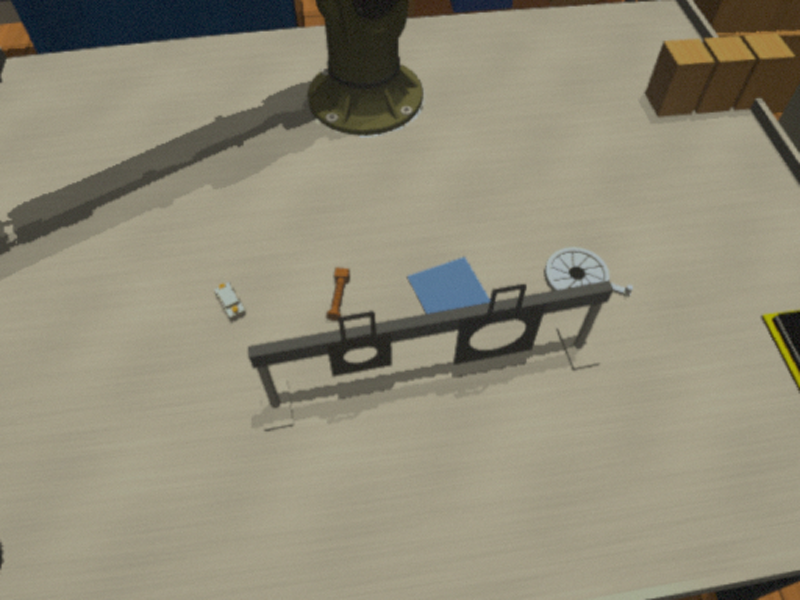

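The top view shows the iris at about (247,338), with the large-opening holder's handle at about (331,241), on the robot's left. The scene view has that handle's upper bar from about (493,290) to (524,287). Next I'll measure both and zoom in on the handle.

```bash
cat > h.py <<'E'
from cell import env, imaging
import cv2, numpy as np
from scipy.spatial.transform import Rotation as R
def ray(n,u,v):
    c=imaging.get_calibration(n); K=c['camera_matrix']
    p=cv2.undistortPoints(np.array([[[u,v]]],float),K,np.array([c['k1'],0,0,0,0]))[0,0]
    d=R.from_euler('xyz',c['attitude'],degrees=True).as_matrix()@[p[0],-p[1],-1]
    return c['position'],d
def on(n,u,v,z):
    p,d=ray(n,u,v); return p+d*(z-p[2])/d[2]
def tri(a,b):
    (p,d),(q,e)=ray(*a),ray(*b)
    s=np.linalg.lstsq(np.c_[d,-e],q-p,rcond=None)[0]
    A,B=p+s[0]*d,q+s[1]*e; return (A+B)/2,np.linalg.norm(A-B)
E
python3 - <<'E'
from h import *
for n,(x0,y0) in(('top',(185,140)),('scene',(290,170))):
    im=imaging.read_camera(n)[:,:,::-1]; cv2.imwrite(f'pics/raw_{n}.png',im)
    cv2.imwrite(f'pics/{n}_crop.png',cv2.resize(im[y0:y0+40,x0:x0+65],None,fx=12,fy=12,interpolation=cv2.INTER_NEAREST))
im=cv2.imread('pics/raw_top.png'); x0,y0=130,190
g=im[y0:y0+55,x0:x0+55].astype(int)
m=((g[:,:,0]-g[:,:,2]>-3)&(g.sum(2)>250)).astype(np.uint8)
c=max(cv2.findContours(m,0,2)[0],key=cv2.contourArea)
h=cv2.morphologyEx(cv2.drawContours(m*0,[c],-1,1,-1),cv2.MORPH_OPEN,cv2.getStructuringElement(2,(15,15)))
c=max(cv2.findContours(h,0,1)[0],key=cv2.contourArea); e=cv2.fitEllipse(c); print('rim px',e)
print('rim',on('top',e[0][0]+x0,e[0][1]+y0,.012),'diam',e[1][1]/351*.935)
a=(im[205:229,147:170].sum(2)<180).astype(np.uint8)
n,l,s,ce=cv2.connectedComponentsWithStats(a);i=1+s[1:,4].argmax();print('apert',ce[i]+[147,205],s[i],on('top',*(ce[i]+[147,205]),.008))
E
```

```text
rim px ((27.523122787475586, 26.198802947998047), (35.2570686340332, 35.97489929199219), 2.995023727416992)
rim [0.47604295 0.2765074  0.012     ] diam 0.09583057218807035
apert [157.61403509 216.31578947] [ 7  7  8  9 57] [0.47558022 0.27750957 0.008     ]
```

View pics/top_crop.png

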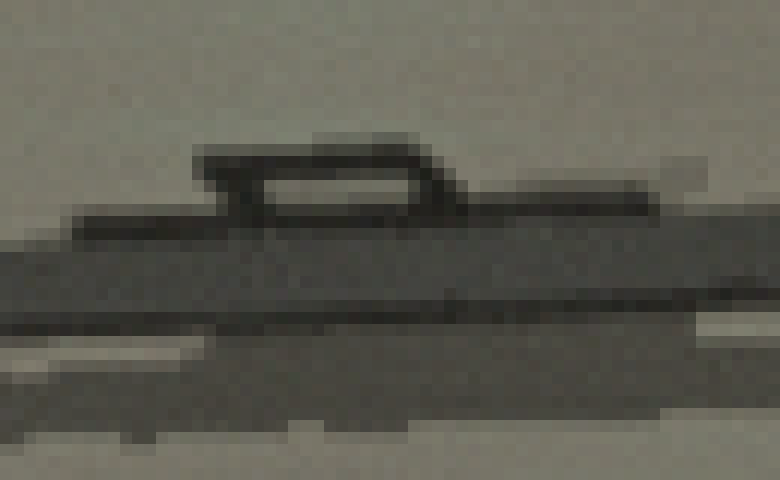

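View pics/scene_crop.png

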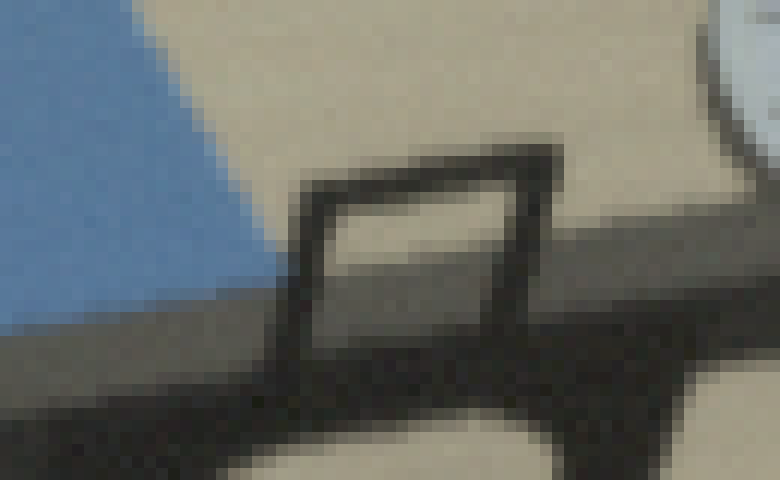

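In the crops, the handle's bar runs from (198,165) to (435,155) in the top view, so its middle is at raw pixel (210.75,152.8). In the scene view it runs from (303,188) to (560,158), with its middle at (325.4,183.8).

```bash
python3 - <<'E'
from h import *
f=lambda n,x,y:(n,x/12-.5+(185 if n=='top' else 290),y/12-.5+(140 if n=='top' else 170))
L=tri(f('top',198,165),f('scene',560,158)); 
L=tri(f('top',200,165),f('scene',558,158)); Rr=tri(f('top',435,155),f('scene',304,190)); M=tri(f('top',316,160),f('scene',431,174))
print(L,Rr,M,np.linalg.norm(L[0]-Rr[0]))
for n,x,y in(('top',316,160),('scene',431,174)): print(n,on(*f(n,x,y),.207))
# iris in scene view: aperture
im=cv2.imread('pics/raw_scene.png');x0,y0=358,166
a=(im[y0:y0+17,x0:x0+23].sum(2)<200).astype(np.uint8)
n,l,s,ce=cv2.connectedComponentsWithStats(a);i=1+s[1:,4].argmax();print('ap',ce[i]+[x0,y0],s[i],on('scene',*(ce[i]+[x0,y0]),.008))
T=env.get_obs();print(T['time_s'])
Rm=R.from_euler('xyz',T['tool_rot'],degrees=True).as_matrix()
for P in([.4757,.2768,.35],[*M[0][:2],.35]): print(Rm.T@(np.array(P)-T['tool_pos']))
print(Rm.round(3))
E
```

```text
(array([0.62045901, 0.12495443, 0.2086889 ]), np.float64(0.0002867670383611576)) (array([0.62285813, 0.08355654, 0.21202444]), np.float64(0.0016386859330473308)) (array([0.62163633, 0.10430446, 0.21030416]), np.float64(0.0003871431392728905)) 0.04160127946546852
top [0.62209155 0.10466485 0.207     ]
scene [0.61945264 0.10549178 0.207     ]
ap [368.94230769 174.13461538] [ 7  5  9  7 52] [0.4741797 0.2774964 0.008    ]
0.2
[ 0.54618249 -0.71797549 -0.13780439]
[ 0.61281484 -0.50207693 -0.13805711]
[[ 0.92   0.392 -0.   ]
 [ 0.392 -0.92   0.001]
 [-0.    -0.001 -1.   ]]
```

Checks: the triangulated handle top is at z = 0.210, as it should be, and the bar measures 41.6 mm against 42 mm. The iris agrees between views to about 1.5 mm. The targets are TCP (0.475, 0.277, 0.051) for the iris and (0.621, 0.1045, 0.249) for the handle. I'll close the fingers and rise before travelling.

```bash
python3 -m crank '[{"x":0,"y":0,"z":-0.04},{"x":0,"y":0,"z":-0.08},{"x":0,"y":0,"z":-0.12},{"x":0,"y":0,"z":-0.15},{"x":0.047,"y":-0.027,"z":-0.15},{"x":0.095,"y":-0.054,"z":-0.15},{"x":0.142,"y":-0.081,"z":-0.15},{"x":0.19,"y":-0.108,"z":-0.15},{"x":0.237,"y":-0.135,"z":-0.15},{"x":0.285,"y":-0.162,"z":-0.15},{"x":0.332,"y":-0.189,"z":-0.15},{"x":0.38,"y":-0.216,"z":-0.15}]' 0 10
```

```text
invalid input
```

```bash
python3 -m crank '[{"x":0,"y":0,"z":-0.04,"turn":0},{"x":0,"y":0,"z":-0.08,"turn":0},{"x":0,"y":0,"z":-0.12,"turn":0},{"x":0,"y":0,"z":-0.15,"turn":0},{"x":0.047,"y":-0.027,"z":-0.15,"turn":0},{"x":0.095,"y":-0.054,"z":-0.15,"turn":0},{"x":0.142,"y":-0.081,"z":-0.15,"turn":0},{"x":0.19,"y":-0.108,"z":-0.15,"turn":0},{"x":0.237,"y":-0.135,"z":-0.15,"turn":0},{"x":0.285,"y":-0.162,"z":-0.15,"turn":0},{"x":0.332,"y":-0.189,"z":-0.15,"turn":0},{"x":0.38,"y":-0.216,"z":-0.15,"turn":0}]' 0 10
```

```text
time_s: 1.7
tool_pos: [0.5204, -0.2489, 0.362]
tool_rot: [180.0, 0.0, 23.1]
force: [-0.1, -1.0, 0.4]
grip_width: 0.0005
grasp_force: 0.0
```

```bash
python3 -m crank '[{"x":0.015,"y":-0.046,"z":0,"turn":0},{"x":0.03,"y":-0.091,"z":0,"turn":0},{"x":0.045,"y":-0.137,"z":0,"turn":0},{"x":0.06,"y":-0.182,"z":0,"turn":0},{"x":0.075,"y":-0.228,"z":0,"turn":0},{"x":0.09,"y":-0.274,"z":0,"turn":0},{"x":0.105,"y":-0.319,"z":0,"turn":0},{"x":0.12,"y":-0.365,"z":0,"turn":0},{"x":0.135,"y":-0.41,"z":0,"turn":0},{"x":0.15,"y":-0.456,"z":0,"turn":0},{"x":0.164,"y":-0.502,"z":0,"turn":0},{"x":0.164,"y":-0.502,"z":0,"turn":0}]'; python3 -c "
from cell import env;print(env.get_obs()['qpos'])"
```

```text
time_s: 3.2
tool_pos: [0.4714, 0.2805, 0.3618]
tool_rot: [-179.8, 0.0, 23.6]
force: [-0.6, -0.5, 0.5]
grip_width: 0.0003
grasp_force: 0.0
[   9.85698461    7.92813803  -48.35528868   81.42165713    5.7726686
   93.25944506 -104.32345993]
```

```bash
python3 -m crank '[{"x":0,"y":0,"z":0,"turn":0},{"x":0,"y":0,"z":0.03,"turn":0},{"x":0,"y":0,"z":0.06,"turn":0},{"x":0,"y":0,"z":0.09,"turn":0},{"x":0,"y":0,"z":0.12,"turn":0},{"x":0,"y":0,"z":0.15,"turn":0},{"x":0,"y":0,"z":0.18,"turn":0},{"x":0,"y":0,"z":0.21,"turn":0},{"x":0,"y":0,"z":0.21,"turn":0},{"x":0,"y":0,"z":0.21,"turn":0}]'; python3 -c "
from h import *
T=env.get_obs();print(T['tool_pos'],T['qpos'])
Rm=R.from_euler('xyz',T['tool_rot'],degrees=True).as_matrix()
print(Rm.T@(np.array([.4752,.277,.051])-T['tool_pos']))
for n in ('scene','top'): cv2.imwrite(f'pics/{n}2.png',imaging.read_camera(n)[:,:,::-1])
"
```

```text
time_s: 4.45
tool_pos: [0.4749, 0.2752, 0.1532]
tool_rot: [180.0, -0.1, 23.0]
force: [-0.8, -0.3, 0.1]
grip_width: 0.0006
grasp_force: 0.0
[0.47485182 0.27515012 0.15317098] [   9.16476664   12.9938153   -47.26747371  100.87568387   10.13832354
   70.43541198 -107.79792429]
[ 0.00089542 -0.00160498  0.10217179]
```

View pics/scene2.png

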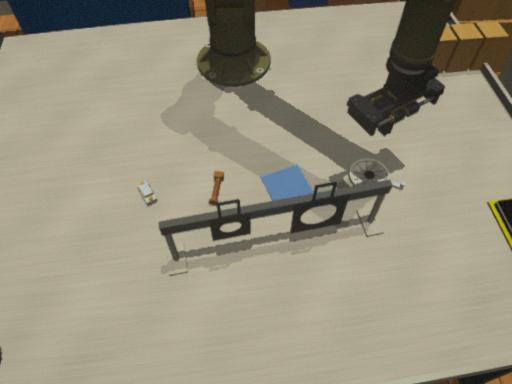

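The scene view shows the gripper at about (395,105), over the iris at (369,174), and well clear of the strip. Next I'll descend and hold.

```bash
python3 -m crank '[{"x":0.001,"y":-0.0015,"z":0.02,"turn":0},{"x":0.001,"y":-0.0015,"z":0.04,"turn":0},{"x":0.001,"y":-0.0015,"z":0.06,"turn":0},{"x":0.001,"y":-0.0015,"z":0.075,"turn":0},{"x":0.001,"y":-0.0015,"z":0.088,"turn":0},{"x":0.001,"y":-0.0015,"z":0.096,"turn":0},{"x":0.001,"y":-0.0015,"z":0.101,"turn":0},{"x":0.001,"y":-0.0015,"z":0.101,"turn":0},{"x":0.001,"y":-0.0015,"z":0.101,"turn":0},{"x":0.001,"y":-0.0015,"z":0.101,"turn":0}]'; python3 -c "
from h import *
T=env.get_obs();print(T['tool_pos'])
for n,x,y in (('top',110,160),('scene',310,80)): cv2.imwrite(f'pics/{n}3.png',cv2.resize(imaging.read_camera(n)[y:y+120,x:x+120,::-1],None,fx=4,fy=4))
"
```

```text
time_s: 5.8
tool_pos: [0.4745, 0.2777, 0.0515]
tool_rot: [180.0, -0.0, 23.1]
force: [-0.3, -0.9, -0.5]
grip_width: 0.0005
grasp_force: 0.0
[0.47446094 0.27767078 0.05149189]
```

View pics/scene3.png

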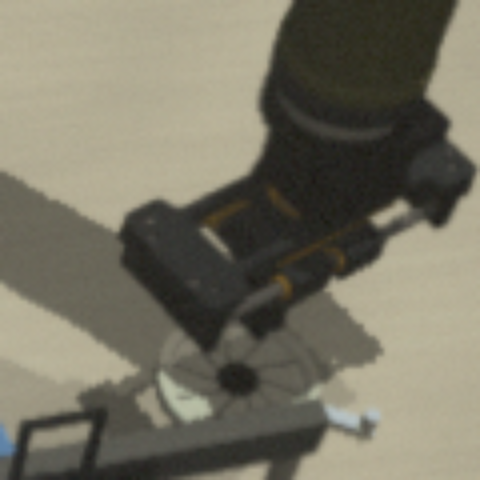

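The crop shows closed fingertips at about (262,335), just short of the aperture at (238,378). I'll hold still, and check that offset against the projected fingertip.

```bash
for i in 1; do python3 -m crank '[{"x":0,"y":0,"z":0,"turn":0},{"x":0,"y":0,"z":0,"turn":0},{"x":0,"y":0,"z":0,"turn":0},{"x":0,"y":0,"z":0,"turn":0},{"x":0,"y":0,"z":0,"turn":0},{"x":0,"y":0,"z":0,"turn":0},{"x":0,"y":0,"z":0,"turn":0},{"x":0,"y":0,"z":0,"turn":0},{"x":0,"y":0,"z":0,"turn":0},{"x":0,"y":0,"z":0,"turn":0},{"x":0,"y":0,"z":0,"turn":0},{"x":0,"y":0,"z":0,"turn":0}]'; done; python3 -c "
from h import *
T=env.get_obs()
Rm=R.from_euler('xyz',T['tool_rot'],degrees=True).as_matrix()
c=imaging.get_calibration('scene');Rc=R.from_euler('xyz',c['attitude'],degrees=True).as_matrix()
for d in([0,0,.019],[.0095,0,.019],[-.0095,0,.019],[0,.015,.019],[0,-.015,.019]):
    p=Rc.T@(T['tool_pos']+Rm@d-c['position']); p=p*[1,-1,-1]
    u=cv2.projectPoints(p[None],np.zeros(3),np.zeros(3),c['camera_matrix'],np.array([c['k1'],0,0,0.]))[0][0,0]
    print(d,(u-[310,80])*4)
"
```

```text
time_s: 7.4
tool_pos: [0.4741, 0.2775, 0.051]
tool_rot: [180.0, 0.0, 23.1]
force: [0.2, -0.1, 0.3]
grip_width: 0.0004
grasp_force: 0.0
[0, 0, 0.019] [244.53436089 352.66216084]
[0.0095, 0, 0.019] [254.84769879 363.55811131]
[-0.0095, 0, 0.019] [234.30557004 341.8613896 ]
[0, 0.015, 0.019] [225.23274634 363.09400212]
[0, -0.015, 0.019] [263.6412494  342.33185584]
```

```bash
python3 -c "
from h import *
a=imaging.read_camera('scene')[140:195,340:400,::-1]
b=imaging.read_camera('top')[175:255,120:200,::-1]
a=cv2.resize(a,(400,367),interpolation=2);b=cv2.resize(b,(367,367),interpolation=2)
cv2.imwrite('pics/both4.png',np.clip(np.hstack([a,b])*1.8,0,255))
"
```

```text
[ WARN:0@0.746] global loadsave.cpp:1063 imwrite_ Unsupported depth image for selected encoder is fallbacked to CV_8U.
```

View pics/both4.png

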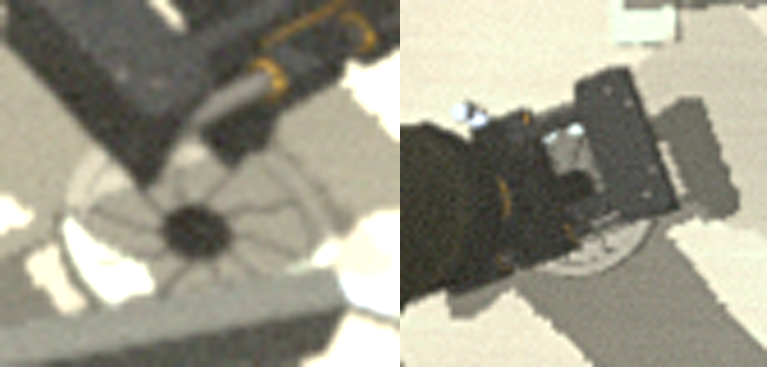

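Fingertip location is ambiguous here, so I'll make one sharper before/after comparison with the expected tip outline drawn in.

```bash
cat >> h.py <<'E'
def proj(n,P):
    c=imaging.get_calibration(n);Rc=R.from_euler('xyz',c['attitude'],degrees=True).as_matrix()
    p=(Rc.T@(np.asarray(P)-c['position']))*[1,-1,-1]
    return cv2.projectPoints(p[None],np.zeros(3),np.zeros(3),c['camera_matrix'],np.array([c['k1'],0,0,0.]))[0][0,0]
E
python3 -c "
from h import *
T=env.get_obs();Rm=R.from_euler('xyz',T['tool_rot'],degrees=True).as_matrix()
f=lambda im:np.clip(cv2.resize(im[135:190,350:390],None,fx=10,fy=10,interpolation=0)*2.0,0,255).astype(np.uint8)
now=imaging.read_camera('scene')[:,:,::-1]
a=f(now);b=f(cv2.imread('pics/raw_scene.png'))
for z,col in((.019,(0,0,255)),(-.051,(255,0,0))):
  for dx,dy in((0,0),(.0095,.015),(.0095,-.015),(-.0095,.015),(-.0095,-.015)):
    u=(proj('scene',T['tool_pos']+Rm@[dx,dy,z])+.5-[350,135])*10
    cv2.circle(a,tuple(u.astype(int)),3,col,-1)
cv2.imwrite('pics/cmp5.png',np.hstack([a,b]))
"
```

```text
(no output)
```

View pics/cmp5.png

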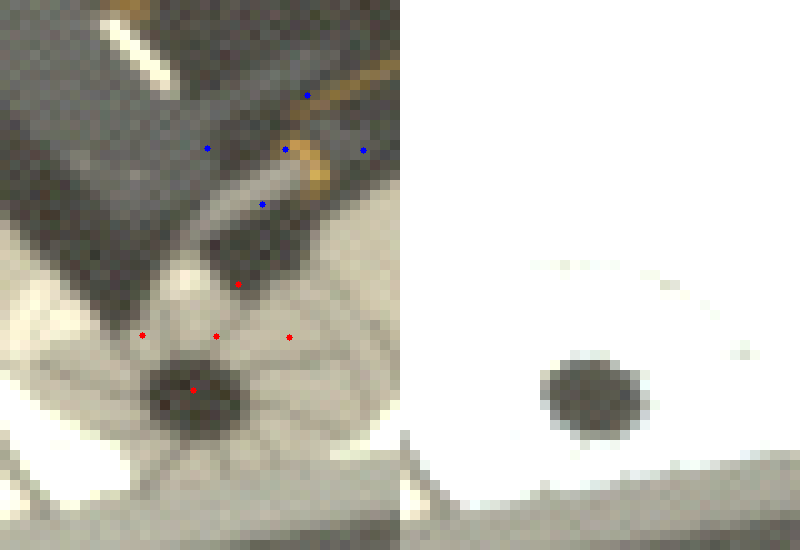

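```bash
python3 -c "
from h import *
now=imaging.read_camera('scene')[:,:,::-1].astype(int);b=cv2.imread('pics/raw_scene.png').astype(int)
print('u 360..382; 100*now/before, then B-R now')
for v in range(160,180): print(v,*(100*now[v,360:383].sum(1)//b[v,360:383].sum(1)),'|',*(now[v,360:383,0]-now[v,360:383,2]))
"
```

```text
u 360..382; 100*now/before, then B-R now
160 22 20 23 25 23 27 32 45 52 50 30 24 22 22 20 18 23 21 20 24 34 52 62 | -3 -6 -2 -2 -4 -6 -7 -11 -12 -11 -5 -4 -6 -7 -6 -6 -6 -7 -7 -5 -9 -14 -15
161 25 24 26 26 25 32 57 71 74 69 56 38 29 22 22 22 20 21 21 28 40 51 58 | -3 -6 -2 -8 -9 -6 -8 -14 -14 -14 -8 -6 -8 0 -8 -5 -5 -3 -4 -7 -9 -12 -16
162 28 22 21 19 24 37 63 69 71 69 61 40 29 27 25 29 27 31 32 36 46 49 57 | -5 -7 -4 -3 -6 -9 -13 -18 -21 -16 -14 -13 -6 -3 -7 -5 -4 -6 -9 -7 -12 -14 -16
163 23 20 21 17 21 43 66 68 69 66 59 48 36 25 25 27 51 60 57 51 53 51 52 | -4 -10 -4 -3 -6 -11 -19 -17 -19 -17 -16 -14 -10 -8 -4 -7 -10 -10 -12 -13 -16 -15 -12
164 20 18 21 19 28 50 73 65 62 55 54 51 46 37 28 35 55 62 64 63 59 55 50 | -7 -6 -4 -5 -4 -13 -16 -14 -17 -16 -16 -13 -13 -11 -6 -8 -11 -12 -11 -11 -13 -11 -15
165 18 20 18 27 36 52 59 56 55 52 53 51 52 50 45 49 52 52 57 63 70 61 54 | -5 -6 -2 -4 -10 -13 -10 -11 -14 -17 -14 -15 -12 -13 -10 -11 -11 -14 -15 -14 -13 -13 -16
166 24 21 22 27 39 53 58 52 52 53 52 52 54 56 54 52 52 53 54 55 60 68 61 | -6 -4 -8 -8 -9 -11 -14 -11 -16 -15 -15 -15 -13 -13 
[... 1428 characters left out ...]
5 -7 -8 -7 -1 -5 -3 -4 -7 -10 -13 -10 -12 -15 -13 -15 -18
176 54 53 54 54 54 60 87 73 83 76 83 66 64 65 54 55 52 54 56 56 53 52 53 | -14 -16 -15 -11 -12 -7 -3 -1 -8 -7 -1 -13 -8 -4 -9 -12 -13 -15 -13 -12 -11 -14 -14
177 58 54 54 54 56 58 64 76 66 91 87 81 65 57 55 54 52 52 53 53 54 55 55 | -13 -12 -11 -14 -12 -10 -6 -7 -6 -9 -7 -9 -10 -10 -11 -15 -14 -17 -14 -13 -15 -12 -14
178 67 63 58 55 54 56 57 58 65 65 61 69 60 56 54 55 54 52 53 53 53 54 54 | -11 -9 -9 -13 -13 -11 -13 -8 -5 -5 -6 -6 -7 -11 -12 -11 -16 -16 -13 -15 -14 -14 -12
179 78 73 55 53 53 54 53 56 60 56 58 57 54 54 54 56 56 55 54 54 55 53 53 | -14 -11 -15 -17 -14 -12 -14 -13 -9 -13 -11 -9 -12 -16 -13 -12 -13 -11 -17 -14 -15 -11 -15
```

```bash
python3 -c "
from h import *
T=env.get_obs();Rm=R.from_euler('xyz',T['tool_rot'],degrees=True).as_matrix();t=T['tool_pos'];print(t,T['time_s'])
for n in('scene','top'):
  print(n)
  for d in([0,0,.019],[0,0,-.051],[.0375,.095,-.051],[-.0375,.095,-.051],[.0375,-.095,-.051],[-.0375,-.095,-.051],[.095,.0375,-.051],[.095,-.0375,-.051],[-.095,.0375,-.051],[-.095,-.0375,-.051]): print(d,proj(n,t+Rm@d).round(1))
now=imaging.read_camera('scene')[:,:,::-1]
im=np.clip(cv2.resize(now[95:195,320:440],None,fx=6,fy=6,interpolation=2)*1.5,0,255).astype(np.uint8)
def dot(d,c): cv2.circle(im,tuple(((proj('scene',t+Rm@d)+.5-[320,95])*6).astype(int)),3,c,-1)
for z in(.019,0,-.051,-.1): dot([0,0,z],(0,0,255))
for x in(-.0375,.0375):
  for y in(-.095,.095): dot([x,y,-.051],(255,0,0)); dot([y,x,-.051],(0,255,0))
cv2.imwrite('pics/ov6.png',im)
"
```

```text
[0.47409611 0.27754535 0.05100514] 7.6
scene
[0, 0, 0.019] [371.1 168.2]
[0, 0, -0.051] [378.  149.5]
[0.0375, 0.095, -0.051] [355.8 178.8]
[-0.0375, 0.095, -0.051] [334.5 155.4]
[0.0375, -0.095, -0.051] [420.1 143.8]
[-0.0375, -0.095, -0.051] [398. 123.]
[0.095, 0.0375, -0.051] [393.8 186.1]
[0.095, -0.0375, -0.051] [419.5 171.4]
[-0.095, 0.0375, -0.051] [339.1 129. ]
[-0.095, -0.0375, -0.051] [363.9 116.9]
top
[0, 0, 0.019] [154.8 217.1]
[0, 0, -0.051] [145.7 218. ]
[0.0375, 0.095, -0.051] [175.9 189.6]
[-0.0375, 0.095, -0.051] [186.8 218.3]
[0.0375, -0.095, -0.051] [105.7 217.6]
[-0.0375, -0.095, -0.051] [116.  246.1]
[0.095, 0.0375, -0.051] [146.3 176.4]
[0.095, -0.0375, -0.051] [118.7 187.5]
[-0.095, 0.0375, -0.051] [173.4 249. ]
[-0.095, -0.0375, -0.051] [145.3 259.8]
```

View pics/ov6.png

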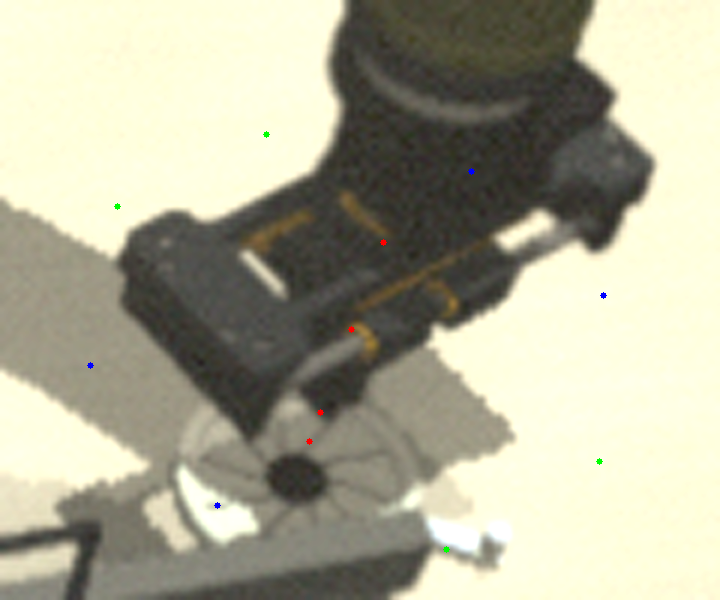

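The overlay shows the drawn gripper sitting 25–35 mm higher along the tool axis than the stated pose implies, with sideways agreement good. The dark finger ends near (330,415), close to the projected TCP. Before trusting the height, I'll rise 5 cm, open the fingers and check their tips against the stated geometry.

```bash
python3 -m crank '[{"x":0,"y":0,"z":-0.03,"turn":0},{"x":0,"y":0,"z":-0.06,"turn":0},{"x":0,"y":0,"z":-0.06,"turn":0},{"x":0,"y":0,"z":-0.06,"turn":0},{"x":0,"y":0,"z":-0.06,"turn":0}]'
python3 -c "
from h import *
cv2.imwrite('pics/closed_s.png',imaging.read_camera('scene')[:,:,::-1]);cv2.imwrite('pics/closed_t.png',imaging.read_camera('top')[:,:,::-1])"
python3 -m crank '[{"x":0,"y":0,"z":0,"turn":0},{"x":0,"y":0,"z":0,"turn":0},{"x":0,"y":0,"z":0,"turn":0},{"x":0,"y":0,"z":0,"turn":0},{"x":0,"y":0,"z":0,"turn":0},{"x":0,"y":0,"z":0,"turn":0},{"x":0,"y":0,"z":0,"turn":0},{"x":0,"y":0,"z":0,"turn":0}]' 0.087 10
python3 -c "
from h import *
T=env.get_obs();Rm=R.from_euler('xyz',T['tool_rot'],degrees=True).as_matrix();t=T['tool_pos'];print(t,T['time_s'])
o=imaging.read_camera('scene')[:,:,::-1];cv2.imwrite('pics/open_s.png',o);cv2.imwrite('pics/open_t.png',imaging.read_camera('top')[:,:,::-1])
c=cv2.imread('pics/closed_s.png')
def f(now):
  im=np.clip(cv2.resize(now[80:180,330:430],None,fx=4,fy=4,interpolation=2)*2.2,0,255).astype(np.uint8)
  for y in(-.0435,0,.0435):
   for z,k in((.019,(0,0,255)),(0,(0,255,255)),(-.051,(255,0,0))): cv2.circle(im,tuple(((proj('scene',t+Rm@[0,y,z])+.5-[330,80])*4).astype(int)),2,k,-1)
  return im
cv2.imwrite('pics/oc7.png',np.hstack([f(c),f(o)]))
"
```

```text
time_s: 8.28
tool_pos: [0.4733, 0.277, 0.1098]
tool_rot: [180.0, 0.1, 23.1]
force: [0.1, 0.4, 0.1]
grip_width: 0.0005
grasp_force: 0.0
time_s: 9.38
tool_pos: [0.4741, 0.2775, 0.111]
tool_rot: [180.0, 0.0, 23.1]
force: [0.7, -0.3, -0.3]
grip_width: 0.0727
grasp_force: 0.0
[0.4741055  0.27753447 0.11100288] 9.375
```

View pics/oc7.png

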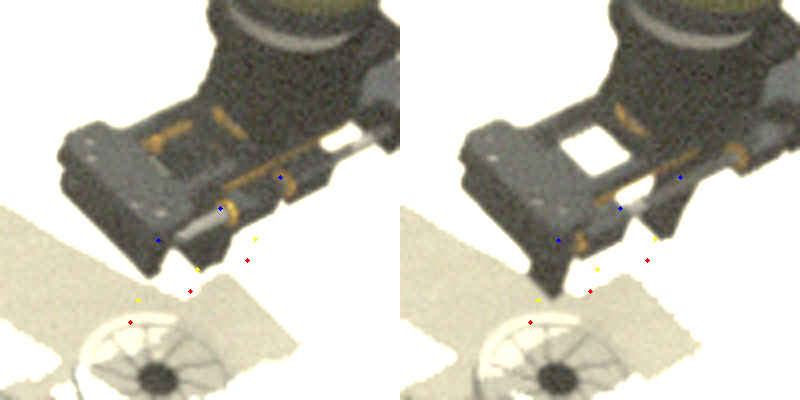

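The open picture shows the fingertips at about (550,297) and (665,238) in the crop, near the projected TCP level rather than the expected tip. I'll put numbers on this by casting rays in tool coordinates, including for the end-plate corners seen in both views.

```bash
python3 -c "
from h import *
T=env.get_obs();Rm=R.from_euler('xyz',T['tool_rot'],degrees=True).as_matrix();t=T['tool_pos']
for nm,u,v in(('+y tip',367,153.75),('-y tip',395.75,139)):
  p,d=ray('scene',u,v);p=Rm.T@(p-t);d=Rm.T@d
  for X in(-.0095,0,.0095): print(nm,X,(p+d*(X-p[0])/d[0]).round(4))
t0=np.array([.4741,.2775,.051])
for a,b in(((361.2,167.8),(169.7,190.3)),((340.3,144.5),(180.6,220.1))):
  P,e=tri(('scene',*a),('top',*b));print('plate',P.round(4),'gap',round(e,4),'tool',(Rm.T@(P-t0)).round(4))
# shadow-free row dump of silhouettes
o=cv2.imread('pics/open_s.png').sum(2)
for v in range(134,157): print(v,*(o[v,360:402:1]//3))
"
```

```text
+y tip -0.0095 [-0.0095  0.0211  0.0209]
+y tip 0 [0.     0.0342 0.0025]
+y tip 0.0095 [ 0.0095  0.0473 -0.0159]
-y tip -0.0095 [-0.0095 -0.0671  0.0223]
-y tip 0 [ 0.     -0.0519  0.0039]
-y tip 0.0095 [ 0.0095 -0.0367 -0.0145]
plate [0.5424 0.2108 0.1352] gap 0.0001 tool [ 0.0367  0.0881 -0.0842]
plate [0.4737 0.1833 0.1341] gap 0.0016 tool [-0.0373  0.0865 -0.0831]
134 39 36 34 43 44 44 49 51 50 54 52 52 50 51 49 47 45 44 46 50 47 51 51 51 52 46 47 60 93 82 52 35 36 34 34 33 33 33 38 52 104 157
135 34 30 33 37 41 40 44 51 53 50 53 50 50 50 44 43 39 41 49 53 52 52 54 49 47 45 48 86 138 120 73 42 33 39 40 37 33 39 40 64 132 162
136 39 30 36 38 39 38 42 43 50 45 53 46 46 42 31 38 37 45 49 50 50 49 50 47 40 42 56 117 154 156 123 77 48 30 36 37 36 33 43 88 155 165
137 35 30 33 36 38 38 37 43 41 43 43 44 42 34 39 40 47 52 52 50 45 43 38 40 40 43 75 144 166 167 158 129 79 45 34 33 40 38 52 123 160 166
138 36 34 33 36 36 37 36 35 40 38 42 35 39 41 48 49 42 45 47 46 35 38 33 44 41 48 102 152 166 165 164 158 134 78 45 37 41 43 78 153 163 163
139 32 36 36 40 31 33 30 38 35 38 40 34 39 40 55 
[... 1963 characters left out ...]
95 93 93 86 65 43 32 35 35 60 113 147 154 158 156 150 128 101 95 95 96 94 95 93 92 92 96 95 95 94 107 147 163 165 167 166 166 168 168 167 168
153 98 94 96 95 93 83 63 43 35 51 70 95 108 127 149 130 107 97 94 93 92 94 93 93 95 94 93 96 96 96 97 98 110 145 156 166 164 169 164 167 165 166
154 96 93 94 94 94 94 82 64 59 74 90 94 94 97 104 97 91 94 96 94 92 95 94 96 96 96 93 96 96 94 96 95 96 99 114 154 165 166 171 168 167 168
155 94 96 95 94 92 95 95 86 83 91 93 94 92 95 93 95 93 95 93 94 97 91 93 93 93 95 97 93 96 95 98 98 99 97 106 149 166 168 169 169 167 166
156 95 95 92 96 94 97 98 94 92 93 94 94 91 93 95 91 93 94 94 95 95 95 96 98 97 95 96 96 95 94 97 98 98 97 98 109 148 163 164 167 167 168
```

The end-plate corners triangulate with gaps of 0.1 and 1.6 mm, and come out 84 mm behind the reported TCP instead of 51. The tips are at −15 mm instead of +19. Finger length from body to tip is still 70 mm, so the whole tool sits about 34 mm higher than the state reports, with no sideways error. Real tip height is therefore reported z + 0.015. I'll close the fingers, go down to reported 0.030 (safe either way), and check again.

```bash
python3 -m crank '[{"x":0,"y":0,"z":0,"turn":0},{"x":0,"y":0,"z":0,"turn":0},{"x":0,"y":0,"z":0,"turn":0},{"x":0,"y":0,"z":0,"turn":0},{"x":0,"y":0,"z":0,"turn":0},{"x":0,"y":0,"z":0.02,"turn":0},{"x":0,"y":0,"z":0.04,"turn":0},{"x":0,"y":0,"z":0.055,"turn":0},{"x":0,"y":0,"z":0.068,"turn":0},{"x":0,"y":0,"z":0.076,"turn":0},{"x":0,"y":0,"z":0.081,"turn":0},{"x":0,"y":0,"z":0.081,"turn":0}]' 0 10
cat > tip.py <<'E'
from h import *
# tip corner (+x side) and the +y end plate, in tool coordinates, from grey-level dump
T=env.get_obs();Rm=R.from_euler('xyz',T['tool_rot'],degrees=True).as_matrix();t=T['tool_pos'];print(t,T['time_s'])
s=imaging.read_camera('scene').astype(int).sum(2)//3
for z in(.019,-.015): print('tip at',z,[proj('scene',t+Rm@[x,y,z]).round(1).tolist() for x,y in((.0095,0.011),(.0095,-.011),(0,0))])
u,v=proj('scene',t+Rm@[.0095,0,-.015]).astype(int)
print('cols',u-12,u+12)
for r in range(v-9,v+12): print(r,*s[r,u-12:u+13])
E
python3 tip.py
```

```text
time_s: 10.98
tool_pos: [0.4741, 0.2776, 0.0299]
tool_rot: [-180.0, 0.0, 23.1]
force: [-1.1, 0.1, -0.3]
grip_width: 0.0005
grasp_force: 0.0
[0.47410943 0.27761541 0.02993497] 10.975
tip at 0.019 [[368.3, 178.0], [375.2, 174.2], [369.2, 173.4]]
tip at -0.015 [[371.4, 169.5], [378.6, 165.7], [372.4, 164.9]]
cols 363 387
158 51 52 52 48 52 51 49 33 44 49 68 79 79 86 77 71 64 57 44 37 30 36 37 45 55
159 55 54 51 53 48 46 46 45 55 67 79 81 79 73 66 61 64 58 42 36 37 41 53 67 85
160 50 48 53 50 42 48 56 67 81 83 82 74 68 57 53 48 55 51 41 43 49 64 82 92 94
161 48 49 45 43 43 52 72 79 81 76 68 57 47 44 46 42 42 44 49 56 66 81 92 94 94
162 47 43 39 44 51 67 75 75 67 56 42 38 36 32 36 31 40 59 66 75 75 77 88 95 97
163 43 37 44 50 66 73 70 60 48 39 35 29 35 31 31 39 57 80 84 85 82 79 88 97 96
164 39 36 46 57 69 60 51 42 37 32 30 36 33 38 38 44 74 86 90 89 84 78 78 86 94
165 39 35 54 55 61 50 40 37 36 34 33 36 34 36 38 51 75 81 88 96 88 86 78 78 79
166 37 53 64 69 71 60 37 30 34 39 39 33 40 36 42 63 84 87 84 86 93 93 83 78 74
167 43 67 81 81 83 86 60 45 34 34 37 42 37 46 56 76 89 88 89 85 88 95
[... 181 characters left out ...]
75 66 64 64 64 66 63 78 89 88 87 85 87 87 81 80 80 77 76 84 91 92
171 70 78 73 51 40 41 33 36 53 70 81 84 77 77 76 76 74 76 82 88 89 81 85 92 92
172 82 69 45 37 36 36 30 26 41 47 56 70 75 85 90 89 92 93 90 92 92 91 81 85 96
173 83 57 41 35 30 34 31 31 32 36 43 69 86 90 91 92 93 90 93 95 93 90 89 83 90
174 75 52 33 37 32 35 26 28 33 35 36 60 81 89 88 90 93 91 93 93 93 93 87 84 88
175 81 61 41 32 34 30 36 36 35 34 36 51 72 77 79 84 87 91 92 92 93 90 93 85 85
176 89 78 49 36 31 34 33 30 35 38 36 58 81 89 85 80 80 81 85 85 91 90 91 84 89
177 84 76 60 47 39 34 33 33 37 40 51 69 82 91 91 90 86 84 83 79 83 86 92 89 114
178 79 79 77 71 58 45 41 44 50 61 79 79 81 88 92 94 90 92 92 85 78 78 94 108 150
```

The observed fingertip corner at (372,169.5) matches the 34 mm offset prediction of (371.4,169.5), and the aperture is still uncovered. I'll lower 13 mm to put the real tips at 0.032, then hold.

```bash
python3 -m crank '[{"x":0,"y":0,"z":0.004,"turn":0},{"x":0,"y":0,"z":0.008,"turn":0},{"x":0,"y":0,"z":0.011,"turn":0},{"x":0,"y":0,"z":0.013,"turn":0},{"x":0,"y":0,"z":0.013,"turn":0},{"x":0,"y":0,"z":0.013,"turn":0},{"x":0,"y":0,"z":0.013,"turn":0},{"x":0,"y":0,"z":0.013,"turn":0},{"x":0,"y":0,"z":0.013,"turn":0},{"x":0,"y":0,"z":0.013,"turn":0},{"x":0,"y":0,"z":0.013,"turn":0},{"x":0,"y":0,"z":0.013,"turn":0}]'; python3 tip.py
```

```text
time_s: 12.52
tool_pos: [0.4741, 0.2775, 0.017]
tool_rot: [180.0, 0.0, 23.1]
force: [0.1, -0.3, 0.6]
grip_width: 0.0005
grasp_force: 0.0
[0.47410723 0.27751995 0.01700686] 12.525
tip at 0.019 [[367.1, 181.1], [374.0, 177.3], [368.1, 176.5]]
tip at -0.015 [[370.2, 172.8], [377.2, 169.0], [371.1, 168.2]]
cols 361 385
161 53 48 50 49 49 47 42 37 36 31 41 50 65 78 79 73 67 62 47 42 43 41 39 41 36
162 61 45 47 49 49 46 47 45 43 47 64 75 81 82 76 67 66 62 43 37 38 36 33 39 45
163 67 51 49 53 51 49 45 48 55 68 79 84 80 74 65 61 51 54 40 39 38 43 48 55 62
164 55 49 50 49 46 46 51 68 75 83 79 74 68 58 47 46 53 48 40 43 54 65 72 76 74
165 48 49 42 41 44 47 65 81 79 74 68 57 45 37 31 37 42 45 52 65 81 88 91 85 78
166 50 48 42 38 45 61 74 75 69 57 46 36 34 34 36 33 39 54 73 86 85 86 92 90 87
167 39 43 36 41 57 72 68 57 50 42 34 36 36 32 34 33 46 74 89 92 85 85 89 94 94
168 39 36 33 50 58 61 51 42 34 32 31 36 40 37 33 39 63 83 92 93 90 87 85 91 94
169 31 35 48 60 69 63 40 32 35 34 36 33 33 32 35 44 69 88 88 88 87 86 80 82 89
170 33 39 55 76 81 71 43 36 34 35 38 34 32 37 41 51 72 83 86 80 83 78 73
[... 178 characters left out ...]
63 36 35 32 33 31 36 31 29 47 70 89 90 93 91 93 92 94 92 91 94 84
174 50 78 72 50 33 35 30 32 31 33 27 34 42 59 78 87 85 89 91 92 89 93 95 92 89
175 66 87 79 61 37 35 32 35 34 34 32 31 27 52 70 73 80 83 87 89 90 94 94 91 92
176 83 89 89 75 46 34 34 39 29 39 34 36 39 61 81 88 88 83 79 81 84 89 94 93 91
177 81 87 84 72 60 48 41 35 41 36 32 38 50 68 82 93 92 86 85 87 78 81 82 84 89
178 78 79 77 77 77 76 58 49 48 48 51 63 78 80 83 88 94 92 92 92 91 87 79 78 85
179 90 91 90 89 93 88 79 66 70 74 67 79 90 90 85 85 91 94 93 92 93 92 91 95 100
180 99 93 90 91 86 82 72 80 87 89 85 80 93 94 90 86 82 91 88 92 91 91 90 98 107
181 129 97 92 87 81 76 84 88 94 89 81 80 86 88 89 85 81 82 83 84 85 86 88 86 89
```

```bash
python3 -m crank '[{"x":0,"y":0,"z":0,"turn":0},{"x":0,"y":0,"z":0,"turn":0},{"x":0,"y":0,"z":0,"turn":0},{"x":0,"y":0,"z":0,"turn":0},{"x":0,"y":0,"z":0,"turn":0},{"x":0,"y":0,"z":0,"turn":0},{"x":0,"y":0,"z":0,"turn":0},{"x":0,"y":0,"z":0,"turn":0},{"x":0,"y":0,"z":0,"turn":0},{"x":0,"y":0,"z":0,"turn":0},{"x":0,"y":0,"z":0,"turn":0},{"x":0,"y":0,"z":0,"turn":0}]'
```

```text
time_s: 14.08
tool_pos: [0.4741, 0.2776, 0.017]
tool_rot: [180.0, 0.0, 23.1]
force: [-0.5, -0.2, -0.1]
grip_width: 0.0007
grasp_force: 0.0
```

The iris hold lasted about 2.5 s with the real tips at 0.032. Next I'll rise and travel to the large holder's handle, where the target is real tip z 0.230, i.e. reported 0.215.

```bash
python3 -m crank '[{"x":0,"y":0,"z":0,"turn":0},{"x":0,"y":0,"z":0,"turn":0},{"x":0,"y":0,"z":-0.02,"turn":0},{"x":0,"y":0,"z":-0.05,"turn":0},{"x":0,"y":0,"z":-0.09,"turn":0},{"x":0,"y":0,"z":-0.13,"turn":0},{"x":0,"y":0,"z":-0.17,"turn":0},{"x":0,"y":0,"z":-0.21,"turn":0},{"x":0,"y":0,"z":-0.25,"turn":0},{"x":0,"y":0,"z":-0.29,"turn":0},{"x":0,"y":0,"z":-0.29,"turn":0},{"x":0,"y":0,"z":-0.29,"turn":0}]' && python3 -m crank '[{"x":0.011,"y":0.036,"z":0,"turn":0},{"x":0.022,"y":0.072,"z":0,"turn":0},{"x":0.034,"y":0.108,"z":0,"turn":0},{"x":0.045,"y":0.145,"z":0,"turn":0},{"x":0.056,"y":0.181,"z":0,"turn":0},{"x":0.067,"y":0.217,"z":0,"turn":0},{"x":0.067,"y":0.217,"z":0,"turn":0},{"x":0.067,"y":0.217,"z":0,"turn":0},{"x":0.067,"y":0.217,"z":0,"turn":0},{"x":0.067,"y":0.217,"z":0,"turn":0}]'
python3 -c "
from h import *
T=env.get_obs();Rm=R.from_euler('xyz',T['tool_rot'],degrees=True).as_matrix();t=T['tool_pos']
print(Rm.T@(np.array([.6213,.1047,.215])-t))
# handle unmoved? predicted tip corner + handle
print('handle px',proj('scene',[.6213,.1047,.21]))"; python3 tip.py
```

```text
time_s: 15.58
tool_pos: [0.4737, 0.2776, 0.3074]
tool_rot: [180.0, -0.0, 23.1]
force: [-0.0, -0.1, 0.2]
grip_width: 0.0003
grasp_force: 0.0
time_s: 16.82
tool_pos: [0.6203, 0.1053, 0.3073]
tool_rot: [180.0, -0.0, 23.2]
force: [0.8, -0.1, -0.2]
grip_width: 0.0007
grasp_force: 0.0
[0.00069758 0.00095713 0.09227607]
handle px [325.45530151 183.92980597]
[0.62025627 0.10532144 0.30727567] 16.825
tip at 0.019 [[330.2, 163.0], [340.8, 157.5], [332.0, 156.4]]
tip at -0.015 [[333.3, 149.7], [344.3, 144.2], [335.2, 143.0]]
cols 326 350
137 81 47 37 41 38 41 38 37 33 38 37 40 41 37 42 42 43 39 42 78 142 170 177 173 177
138 119 59 41 36 37 42 38 38 36 40 38 42 42 39 47 38 40 41 51 100 168 178 175 180 181
139 122 57 38 35 35 39 37 39 36 41 39 36 38 39 42 40 37 40 57 113 172 178 178 177 178
140 90 46 37 38 37 34 39 40 42 44 38 43 43 41 36 40 39 48 76 139 174 178 177 178 177
141 86 39 39 41 40 41 35 43 29 38 40 42 37 37 42 40 41 46 84 146 175 177 176 177 177
142 101 53 38 44 41 39 38 42 41 40 41 39 38 41 35 35 44 53 102 169 178 176 174 178 174
143 143 94 47 39 38 40 39 39 42 38 38 34 38 43 43 41 4
[... 720 characters left out ...]
 175 168 133 132 168 177 177 178 177 178 180 179 176 175 177 176 176 174 177
152 177 177 174 178 178 176 176 179 175 174 177 176 175 181 179 178 177 174 175 177 177 179 177 176 176
153 175 178 178 177 176 175 179 178 176 176 178 177 176 177 180 178 178 176 177 176 176 177 175 175 176
154 180 177 177 179 179 176 177 178 175 177 175 174 175 178 174 175 177 175 177 176 174 175 175 171 174
155 178 176 178 178 177 175 176 172 176 174 175 175 174 176 175 174 174 171 173 173 175 175 175 176 175
156 177 175 175 175 173 175 176 172 175 174 176 175 176 174 175 175 175 176 176 172 173 173 174 174 174
157 176 175 175 173 174 177 178 177 177 175 177 177 173 176 175 176 176 176 175 175 175 174 176 175 178
```

```bash
python3 -m crank '[{"x":0.001,"y":0.001,"z":0.015,"turn":0},{"x":0.001,"y":0.001,"z":0.03,"turn":0},{"x":0.001,"y":0.001,"z":0.045,"turn":0},{"x":0.001,"y":0.001,"z":0.06,"turn":0},{"x":0.001,"y":0.001,"z":0.07,"turn":0},{"x":0.001,"y":0.001,"z":0.07,"turn":0},{"x":0.001,"y":0.001,"z":0.07,"turn":0}]'; python3 tip.py | head -4
python3 -m crank '[{"x":0,"y":0,"z":0.007,"turn":0},{"x":0,"y":0,"z":0.013,"turn":0},{"x":0,"y":0,"z":0.018,"turn":0},{"x":0,"y":0,"z":0.021,"turn":0},{"x":0,"y":0,"z":0.021,"turn":0},{"x":0,"y":0,"z":0.021,"turn":0},{"x":0,"y":0,"z":0.021,"turn":0},{"x":0,"y":0,"z":0.021,"turn":0}]'; python3 tip.py
```

```text
time_s: 17.75
tool_pos: [0.6224, 0.1038, 0.2376]
tool_rot: [180.0, -0.1, 23.1]
force: [0.4, 0.4, -0.4]
grip_width: 0.0003
grasp_force: 0.0
[0.62242778 0.10381339 0.2375669 ] 17.75
tip at 0.019 [[324.0, 188.1], [333.9, 182.9], [325.8, 181.8]]
tip at -0.015 [[326.6, 176.9], [336.9, 171.5], [328.4, 170.4]]
cols 319 343
time_s: 18.8
tool_pos: [0.6222, 0.1037, 0.2162]
tool_rot: [180.0, -0.0, 23.1]
force: [-0.3, 0.2, -0.0]
grip_width: 0.0007
grasp_force: 0.0
[0.62222071 0.10370367 0.21621073] 18.8
tip at 0.019 [[322.3, 194.7], [332.0, 189.5], [324.1, 188.4]]
tip at -0.015 [[324.9, 184.0], [334.9, 178.6], [326.7, 177.5]]
cols 317 341
172 128 102 90 91 91 88 81 73 68 61 56 51 58 61 38 37 37 39 42 53 79 115 138 171 175
173 93 91 90 90 83 76 67 57 50 44 50 49 51 47 36 35 32 36 58 115 138 173 175 179 180
174 93 88 84 76 72 60 48 39 30 33 38 45 42 37 37 37 36 40 77 167 177 182 182 181 182
175 86 78 72 61 55 42 36 35 28 37 36 31 36 34 41 39 40 41 95 173 182 181 181 182 180
176 75 87 64 44 38 33 38 25 31 32 37 33 39 34 33 37 35 56 120 173 180 180 180 180 178
177 93 128 86 49 38 31 34 27 27 34 28 3
[... 716 characters left out ...]
 72 77 96 109 114 97 53 33 45 107 172 177 178 178 175
186 37 44 49 50 58 71 74 94 111 121 130 133 149 167 167 130 61 37 63 144 174 177 176 174 173
187 52 88 115 115 122 129 134 148 166 169 171 171 173 177 168 124 60 42 72 161 172 169 174 164 154
188 75 138 166 170 171 171 172 172 174 174 174 173 175 174 168 90 42 39 84 146 153 148 143 122 100
189 99 161 176 173 175 173 174 174 173 173 173 171 159 154 144 74 39 40 81 97 98 83 73 64 55
190 127 165 173 172 172 170 169 163 152 154 149 144 124 102 92 52 29 31 48 55 55 51 50 52 52
191 136 156 155 150 150 146 144 124 103 98 84 70 64 58 47 34 34 38 49 51 48 52 49 51 48
192 128 121 105 96 82 73 70 66 57 56 57 50 47 48 40 38 37 43 46 48 51 51 51 49 53
```

The fingertip corner lands at about (324.5,184), as predicted for 2 cm above the handle, and the handle hasn't moved. I'll hold here and then check for any displaced parts before handing in.

```bash
for r in 1 ; do python3 -m crank '[{"x":0,"y":0,"z":0,"turn":0},{"x":0,"y":0,"z":0,"turn":0},{"x":0,"y":0,"z":0,"turn":0},{"x":0,"y":0,"z":0,"turn":0},{"x":0,"y":0,"z":0,"turn":0},{"x":0,"y":0,"z":0,"turn":0},{"x":0,"y":0,"z":0,"turn":0},{"x":0,"y":0,"z":0,"turn":0},{"x":0,"y":0,"z":0,"turn":0},{"x":0,"y":0,"z":0,"turn":0},{"x":0,"y":0,"z":0,"turn":0},{"x":0,"y":0,"z":0,"turn":0}]'; done >/dev/null; python3 -m crank '[{"x":0,"y":0,"z":0,"turn":0},{"x":0,"y":0,"z":0,"turn":0},{"x":0,"y":0,"z":0,"turn":0},{"x":0,"y":0,"z":0,"turn":0},{"x":0,"y":0,"z":0,"turn":0},{"x":0,"y":0,"z":0,"turn":0},{"x":0,"y":0,"z":0,"turn":0},{"x":0,"y":0,"z":0,"turn":0}]'
python3 -c "
from h import *
now=imaging.read_camera('scene')[:,:,::-1].astype(int);b=cv2.imread('pics/raw_scene.png').astype(int)
for n,s in(('iris',np.s_[160:188,350:405]),('handle legs/holder',np.s_[192:235,292:345]),('small',np.s_[198:240,205:255])): print(n,np.abs(now[s]-b[s]).sum(2).mean().round(1))
print(env.sign_off())"
```

```text
time_s: 21.35
tool_pos: [0.6221, 0.1037, 0.216]
tool_rot: [180.0, 0.0, 23.1]
force: [-0.6, -1.1, -0.1]
grip_width: 0.0005
grasp_force: 0.0
iris 77.3
handle legs/holder 53.1
small 21.7
the job is handed in; nothing more can be done
None
```

The arm held about 2.5 s over the middle of the iris, then over the larger-opening holder's handle, and I handed the job in still pointing there at 21 s of the 43 s limit; both heights are about 2 cm by the cameras, with the tool treated as 34 mm higher than its state reports, and no contact forces showed, but my last image check for moved parts was inconclusive.

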